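# Snap the blade carrier home on its three-ball grinding jig

## Robot

A 6-joint arm with a two-finger parallel gripper is mounted at the origin on the work surface. World frame = base frame: x ahead of the robot, y to its left, z up, the work surface at z = 0. Lengths are in m, angles in rad, forces in N, time in s.
With the tool pointing down it reaches from about 0.35 to 0.975 m from the base axis. Payload 4.9 kg.
Tool frame: the origin (TCP) lies midway between the tips of the shut fingers; the grasp point (between the pads) lies 19 mm behind it; x points along the fingers, z is the direction in which the jaws open and shut, and the axes are right-handed (so a half turn about x gives the same grasp; the last joint's range is limited). The gripper opens to 85 mm and grips with 20 to 120 N. Pads are 22 mm wide; open, the fingers measure 114 mm over their backs; the gripper's body (76 mm by 85 mm) begins 54 mm behind the grasp point. The pads swing forward as they close: fully open they stand 13 mm farther back than shut.
Start: joints at [1.015, 0.053, 1.613, -0, 1.476, -0.119], TCP at [0.264, 0.566, 0.231] pointing down, gripper open.
Joint ranges: [-3.01, 3.01], [-1.01, 2.22], [0.06, 2.58], [-1.02, 4.17], [0.09, 2.62], [-3.14, 3.14]. Speed limits (rad/s): [2.57, 2.57, 3.14, 3.14, 3.14, 3.14].

## Interface

Orientations are given as a unit quaternion [w, x, y, z].
In Python, from plant import state, cams, workorder, nets gives the robot as it stands.
- The arm moves only by the tool play_rows, never from a script. Its argument "motion" is a list of rows, each a list of 3 entries, a list of its own where there are three numbers: the closure, from -1 (fully open) to 1 (shut), then the shift along the world's x, y, z in m, then the turn about the world's z in rad. A call has 1 to 5 rows; each row is the pose to reach, as a shift and turn from the pose commanded when the call began; what a row does not reach only later rows make up. A row lasts 1/10 s, in which the tool goes at most 50 mm and 8.59 degrees, less where a joint would pass 70% of its speed; a pose out of reach is approached as far as the arm can. A call with a gripper value outside its range is refused whole. The fingers move at their own pace and stop on an object; the grip force is fixed at half the most. Time passes only in rows, so rows that repeat a pose let the fingers close. It gives the time, the measured TCP pose, the force and the opening at its end, in the units of the state.
- state(): the state, without advancing time (a new reading comes with each control period).
- cams.grab_frame(name): name is "scene" or "top" or "wrist"; returns (picture, depth): 384x512x3 uint8, red, green, blue; 384x512 float32, m along the optical axis (not along the pixel's ray), 0 where there is no reading.
- cams.camera_info(name): a dict with "K" (3x3 intrinsics, pixels), "rvec" (rotation vector, rad) and "tvec" (3), from world to camera coordinates, as OpenCV has them. Camera axes: x right, y down, z forward; pixel columns grow to the right and rows downward; lengths in m; the calibration is good to about 2 mm. The wrist camera is an equidistant fisheye: a pixel r from the principal point sees the ray r / f radians off the axis. A picture is of the moment at which its call begins: read the wrist's pose just before it. camera_info takes no time and is no camera call; for the wrist camera it gives the pose at the moment of the call.
- workorder.job_done(): hands the job in, once; it reports no verdict.
Trained networks look in the newest picture that a camera, given by its name, has taken for a name from the list of things; names that differ only in an ending like _2 or _b are one class to them, and where a whole thing is asked for, a point or a joint stands for the part that bears it (a point fixed in the world has none). Each returns a list of dicts, best first, with "score" (0 to 1); they miss things now and then, are a little off and sometimes report something else, mostly with a low value. They report only what shows in the picture. A call takes as long as a camera call. They do not tell look-alikes from the thing itself.
- nets.recognise(camera, target): "at" ([x, y, z] in m, in world coordinates, good to about 4 mm: the middle of the surface that is visible of it).
- nets.landmark_of(camera, target): "at" ([x, y, z] in m, in world coordinates, good to about 4 mm: a listed point, or the origin of a listed thing).
The state is a dict: "time": time; "joint_pos": joint angles; "joint_vel": joint speeds; "joint_efforts": joint torques, N m; "tool_pos": TCP position; "tool_rot": TCP orientation; "contact_force": force on the tool from outside, world axes, zero at the start; "ft_torque": the same for the moment, N m; "gripper_width": opening from 0.0 (shut) to 1.0 (fully open).
Only numpy, scipy, OpenCV 4.12 (cv2) and the standard library are available. Lean on these libraries where they do the work, as an engineer would, in place of code of your own. Each camera call takes 0.05 s, during which the arm holds its last target.

## Task

Pick up the blade carrier by its fin and set it on the three balls of the grinding jig, whose head may stand higher or lower, narrow end over the single ball. Press it gently down by the fin until the two sprung rollers snap over its edges and hold it fully home and level on the balls, then let go. Do not drop it on or force it hard against the jig, and leave the file and the jar where they are.

Things in the scene. Friction and masses are not known exactly. Their poses are not given: they have to be found in the camera images.
- carrier: Loose T-shaped aluminium plate, 0.4 to 0.65 kg. Origin: amid its 3 grooves, level with the soles of its feet (bench top at first); +x to the narrow end, z up. Plate z 12 to 20 mm; wide part x -48 to 24, y +-50; narrow part x 24 to 76, y +-22. A 4 mm thick dark blade blank lies fixed on its +y half, tip overhanging to x = 118. Except for the fin all is below z = 28 mm.
- fin_top (a point): Middle of the top of the carrier's grip fin, 60 mm above the carrier's origin. The fin is a block 50 mm long along x, 14 mm thick along y, rising 40 mm from the plate's top (z 20 to 60 mm): hold it across its 14 mm.
- narrow_end (a point): Middle of the carrier's narrow end face, at x = 76, z = 16 mm in the carrier's frame.
- groove (a point): Where the single ball's centre lies in the carrier when home: x = 56, y = 0, z = 3 mm in its frame. Under the plate are three 45-degree vee grooves with 14 mm wide mouths, each pointing to the origin, at (56, 0), (-28, 36), (-28, -36) mm. The jig's three 12 mm balls lie at the same x, y in its frame, centres at z = 50 + h mm: home is carrier origin 47 + h above the jig's.
- edge_bar (a point): Middle of the axis of the carrier's left edge bar (x 0, y 50, z 16 mm); its twin is at y = -50. Each is a round bar of radius 4 mm along x, x -26 to 26 mm, reaching y = +-54 mm; the rollers snap over these two bars.
- jig: Fixed steel grinding jig. Origin: underside of its base (118 x 150 mm), amid the balls; +x to the single ball, z up. Its column carries a stiff head, set 0 to 60 mm up, otherwise each time and not measured: call it h. Head plate top at z = 30 + h, x -62 to 56, y +-102, tongue to x = 94, y +-28 mm; at each side a block, x +-18, y 79 to 93, top at 75 + h. It gives way only above 90 N.
- catch_left (a joint): How far the left (+y) sprung roller is pushed outward, m: 0 = free, up to 0.008; about 0.0011 with the carrier home. Oiled roller, axis at y = 57, z = 67 + h mm in the jig's frame, x +-9 mm, radius 5 mm; spring 6 N preload plus 0.6 N/mm.
- catch_right (a joint): The same for the right roller, at y = -57 mm. The lowered level carrier meets both rollers about 10 mm above home; 5 to 12 N more parts them; they pass its edge bars about 4 mm above home and then pull it down. Let go too soon it see-saws and one side drops in alone (tilt 0.12): then the high side must be pressed, or the whole held level and pressed.
- file: Bystander: flat file with a black handle, lying on the bench, 270 mm long, 22 mm high; origin 100 mm from its handle's end, +x to its tip.
- tin: Bystander: grey jar with a steel lid, diameter 66 mm, 70 mm high, origin under its centre.
Not all that is in view belongs to the job. What is meant by the carrier is not green, and is the smaller of those in its own colour.

How it is judged:
By the outcome, as a careful person would: the job done as asked, in the order asked, and still so for the second after the job is handed in, with the robot touching nothing.
It also fails if it takes over 58 s, if anything falls off the work surface, if the arm or the gripper's body presses on something with over 40 N, if the wrist force passes 120 N, or if a joint passes its speed limit or range.

## Working session

There is one attempt and no reset: what is moved stays moved. The work goes in short steps, Python scripts to look and compute and a tool call to move; the robot and the scene stay as the last step left them, time stands still between calls to the robot, and variables do not carry over. Pictures are saved under pics/ and viewed, and the job is handed in when it is done.

Besides the shell and the picture viewer there is one more tool, called as name(argument=value, ...) on one line, values as JSON. play_rows: Moves the arm, as the interface text tells. Its arguments: {"type":"object","properties":{"motion":{"type":"array","items":{"type":"array"}}},"required":["motion"]}

```bash
ls; mkdir -p pics; cat > h.py <<'E'
import numpy as np,cv2
from plant import state,cams,workorder,nets
def save(n,im): cv2.imwrite('pics/'+n+'.png',im[:,:,::-1])
def cam(name):
    c=cams.camera_info(name);R=cv2.Rodrigues(np.array(c['rvec'],float))[0];return np.array(c['K']),R,np.array(c['tvec'],float).ravel()
def cloud(name,d):
    K,R,t=cam(name);v,u=np.mgrid[:d.shape[0],:d.shape[1]]
    p=np.stack([(u-K[0,2])/K[0,0]*d,(v-K[1,2])/K[1,1]*d,d],-1)
    w=(p-t)@R; w[d<=0]=np.nan; return w
E
python3 - <<'E'
from h import *
s=state();print({k:np.round(v,3).tolist() for k,v in s.items()})
for n in ('top','scene'):
    im,d=cams.grab_frame(n);save(n+'0',im);np.savez(n+'0.npz',im=im,d=d)
    for t in ('carrier','fin_top','narrow_end','jig','catch_left','catch_right','file','tin'):
        for f in ('landmark_of',):
            try: print(n,t,[(np.round(r['at'],3).tolist(),round(r['score'],2)) for r in getattr(nets,f)(n,t)][:4])
            except Exception as e: print(n,t,e)
print(state()['time'])
E
```

```text
pics
{'time': 0.0, 'joint_pos': [1.015, 0.053, 1.614, 0.0, 1.476, -0.119], 'joint_vel': [0.001, 0.001, -0.0, -0.001, -0.002, -0.0], 'joint_efforts': [0.001, -39.37, -37.017, -0.0, 0.007, 0.0], 'tool_pos': [0.264, 0.566, 0.23], 'tool_rot': [0.596, -0.38, 0.597, 0.379], 'contact_force': [0.188, -0.332, 0.014], 'ft_torque': [0.01, 0.008, 0.032], 'gripper_width': 1.003}
top carrier [([0.376, 0.361, 0.001], 0.76), ([0.588, 0.165, 0.002], 0.71), ([0.631, 0.377, 0.002], 0.66), ([0.539, 0.181, -0.001], 0.58)]
top fin_top [([0.377, 0.355, 0.081], 0.93), ([0.533, 0.183, 0.057], 0.64), ([0.631, 0.377, 0.058], 0.57)]
top narrow_end [([0.611, 0.16, 0.02], 0.88), ([0.284, 0.401, 0.02], 0.84), ([0.704, 0.347, 0.014], 0.56)]
top jig [([0.592, -0.202, -0.001], 0.93)]
top catch_left it knows: carrier, edge_bar, file, fin_top, groove, jig, narrow_end, tin
top catch_right it knows: carrier, edge_bar, file, fin_top, groove, jig, narrow_end, tin
top file [([0.629, 0.004, 0.001], 0.69), ([0.588, -0.201, 0.002], 0.22)]
top tin [([0.424, -0.003, -0.001], 0.66)]
scene carrier [([0.533, 0.181, 0.003], 0.79), ([0.376, 0.354, -0.001], 0.79), ([0.635, 0.374, 0.005], 0.62)]
scene fin_top [([0.537, 0.182, 0.06], 0.79)]
scene narrow_end [([0.612, 0.168, 0.013], 0.69), ([0.281, 0.405, 0.02], 0.61), ([0.705, 0.35, 0.021], 0.57)]
scene jig [([0.594, -0.204, 0.001], 0.96)]
scene catch_left it knows: carrier, edge_bar, file, fin_top, groove, jig, narrow_end, tin
scene catch_right it knows: carrier, edge_bar, file, fin_top, groove, jig, narrow_end, tin
scene file [([0.626, 0.007, 0.003], 0.67)]
scene tin [([0.424, -0.005, 0.0], 0.88)]
0.7
```

View pics/top0.png

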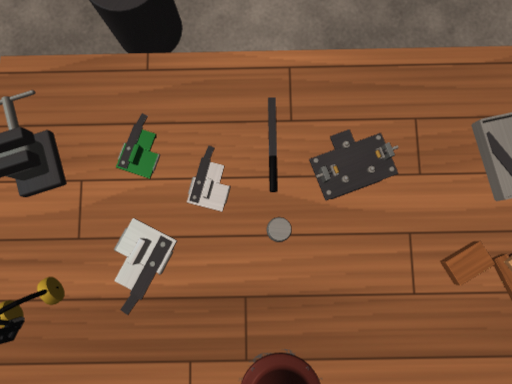

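View pics/scene0.png

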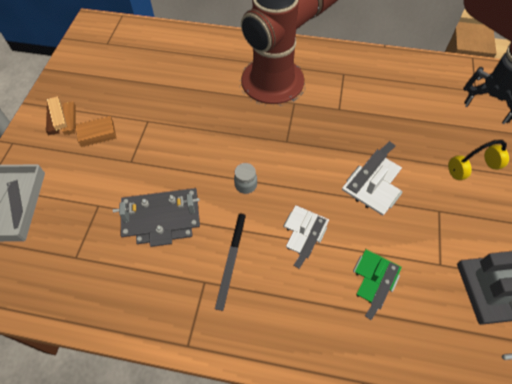

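The top view shows the small white carrier at about (208,185), with the green one at (138,155) and the large white one at (145,260) as decoys. The jig is at (355,168), the file at (272,145) and the jar at (279,229).

```bash
python3 - <<'E'
from h import *
for n in ('top','scene'):
    z=np.load(n+'0.npz');im=z['im'];w=cloud(n,z['d'])
    print(n,'bench z',np.nanmedian(w[...,2]), cam(n)[0][0,0], -cam(n)[1].T@cam(n)[2])
    xy=w[...,:2]
    # jig
    m=(np.linalg.norm(xy-[0.592,-0.203],axis=-1)<0.13)&(w[...,2]>0.015)
    zz=w[...,2][m];hst=np.histogram(zz,np.arange(0.0,0.2,0.004));print([(round(a,3),int(c)) for c,a in zip(*hst) if c])
    # carrier
    m2=(np.linalg.norm(xy-[0.535,0.182],axis=-1)<0.13)&(w[...,2]>0.007)
    zz=w[...,2][m2];hst=np.histogram(zz,np.arange(0.0,0.1,0.003));print([(round(a,3),int(c)) for c,a in zip(*hst) if c])
    for nm,mm in (('car',m2&(im.min(-1)>150)&(w[...,2]<0.03)),):
        p=xy[mm];print(nm,len(p),p.mean(0),p.min(0),p.max(0))
    f=m2&(w[...,2]>0.045);p=xy[f];
    c=p.mean(0);e,v=np.linalg.eigh(np.cov((p-c).T));print('fin',len(p),c,e**.5*3.46,np.arctan2(v[1,1],v[0,1]), w[...,2][f].max())
im=np.load('top0.npz')['im']
a=cv2.resize(im[115:215,180:410],None,fx=3.4,fy=3.4,interpolation=cv2.INTER_CUBIC);save('topz',a)
im=np.load('scene0.npz')['im']
a=cv2.resize(im[170:280,100:340],None,fx=3.3,fy=3.3,interpolation=cv2.INTER_CUBIC);save('scenez',a)
E
```

```text
top bench z -0.0008140870724146502 356.47245340220326 [0.39416896 0.04746958 0.97669116]
[(np.float64(0.052), 14), (np.float64(0.056), 318), (np.float64(0.06), 2495), (np.float64(0.064), 415), (np.float64(0.068), 32), (np.float64(0.072), 64), (np.float64(0.076), 10), (np.float64(0.08), 20), (np.float64(0.084), 39), (np.float64(0.088), 23), (np.float64(0.092), 15), (np.float64(0.096), 42), (np.float64(0.1), 147), (np.float64(0.104), 182), (np.float64(0.108), 32)]
[(np.float64(0.009), 3), (np.float64(0.012), 14), (np.float64(0.015), 254), (np.float64(0.018), 605), (np.float64(0.021), 422), (np.float64(0.024), 145), (np.float64(0.027), 12), (np.float64(0.03), 6), (np.float64(0.033), 3), (np.float64(0.036), 3), (np.float64(0.039), 4), (np.float64(0.042), 4), (np.float64(0.045), 6), (np.float64(0.048), 5), (np.float64(0.051), 3), (np.float64(0.054), 11), (np.float64(0.057), 64), (np.float64(0.06), 30)]
car 753 [0.53828909 0.1695371 ] [0.48044795 0.13014304] [0.61046378 0.24199474]
fin 119 [0.53711422 0.18128353] [0.01535283 0.05058694] 2.86179198834335 0.06253353973300811
scene bench z 0.
[... 536 characters left out ...]
.108), 69), (np.float64(0.112), 1)]
[(np.float64(0.006), 5), (np.float64(0.009), 2), (np.float64(0.012), 15), (np.float64(0.015), 84), (np.float64(0.018), 469), (np.float64(0.021), 460), (np.float64(0.024), 299), (np.float64(0.027), 55), (np.float64(0.03), 9), (np.float64(0.033), 1), (np.float64(0.036), 4), (np.float64(0.039), 7), (np.float64(0.042), 6), (np.float64(0.045), 1), (np.float64(0.048), 8), (np.float64(0.051), 6), (np.float64(0.054), 6), (np.float64(0.057), 35), (np.float64(0.06), 43), (np.float64(0.063), 10)]
car 834 [0.54347887 0.17214514] [0.47864717 0.12859786] [0.61194995 0.24069374]
fin 109 [0.53841649 0.18130358] [0.01455644 0.05344327] 2.846638290248201 0.06477269725856094
```

```bash
python3 - <<'E'
import cv2
print(1)
E
```

```text
1
```

```bash
cat >> h.py <<'E'
from scipy.optimize import minimize
def proj(n,P):
    c=cams.camera_info(n);return cv2.projectPoints(np.array(P,float),np.array(c['rvec']),np.array(c['tvec']),np.array(c['K']),None)[0][:,0]
JIG=np.array([(-62,-102),(56,-102),(56,-28),(94,-28),(94,28),(56,28),(56,102),(-62,102)])/1000
def place(poly,x,y,a,z):
    c,s=np.cos(a),np.sin(a);return np.c_[poly@np.array([[c,s],[-s,c]])+[x,y],np.full(len(poly),z)]
def fit(n,mask,poly,x0,z):
    S=4;M=cv2.resize(mask.astype(np.float32),None,fx=S,fy=S,interpolation=cv2.INTER_LINEAR)
    def cost(p):
        q=((proj(n,place(poly,*p,z))+.5)*S-.5);r=np.zeros(M.shape,np.float32)
        cv2.fillPoly(r,[np.round(q*16).astype(np.int32)],1.0,shift=4)
        return float(np.abs(r-M).sum())/S/S
    best=minimize(cost,x0,method='Nelder-Mead',options=dict(initial_simplex=np.array([x0,np.add(x0,[.01,0,0]),np.add(x0,[0,.01,0]),np.add(x0,[0,0,.1])])))
    best=minimize(cost,best.x,method='Nelder-Mead',options=dict(initial_simplex=np.array([best.x,np.add(best.x,[.004,0,0]),np.add(best.x,[0,.004,0]),np.add(best.x,[0,0,.04])])))
    return best.x,best.fun,mask.sum()
E
python3 - <<'E'
from h import *
for n in ('top','scene'):
    z=np.load(n+'0.npz');im=z['im'];w=cloud(n,z['d']);xy=w[...,:2]
    m=(np.linalg.norm(xy-[0.592,-0.203],axis=-1)<0.135)&(w[...,2]>0.045)
    # plane fit on plate
    pl=m&(w[...,2]<0.068);p=w[pl];A=np.c_[p[:,:2]-[.592,-.203],np.ones(len(p))];c=np.linalg.lstsq(A,p[:,2],rcond=None)[0]
    print(n,'plane',c,np.median(p[:,2]))
    # mask excludes parts of blocks visible beyond plate in projection: keep anyway
    for a0 in (0.3,):
        r=fit(n,m,JIG,[0.592,-0.203,a0],0.062);print(np.round(r[0],4),r[1:])
    q=np.round(proj(n,place(JIG,*r[0],0.062))).astype(int);v=im.copy();cv2.polylines(v,[q],True,(255,0,0))
    # carrier overlay
    CP=np.array([(-48,-50),(24,-50),(24,-22),(76,-22),(76,22),(24,22),(24,50),(-48,50)])/1000
    q=np.round(proj(n,place(CP,.5375,.1813,-.287,0.02))).astype(int);cv2.polylines(v,[q],True,(255,0,0))
    x0,x1,y0,y1=(180,410,115,215) if n=='top' else (100,340,170,280)
    save(n+'ov',cv2.resize(v[y0:y1,x0:x1],None,fx=3.3,fy=3.3,interpolation=cv2.INTER_CUBIC))
E
```

```text
top plane [ 0.00012599 -0.00153968  0.06210751] 0.06209736984081246
[ 0.59   -0.2003  0.3375] (np.float64(183.177734375), np.int64(3848))
scene plane [-0.00656432 -0.00281311  0.06308547] 0.06315442316940557
[ 0.5891 -0.2008  0.3419] (np.float64(169.634765625), np.int64(3436))
```

```bash
sleep 0
```

```text
(no output)
```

View pics/topov.png

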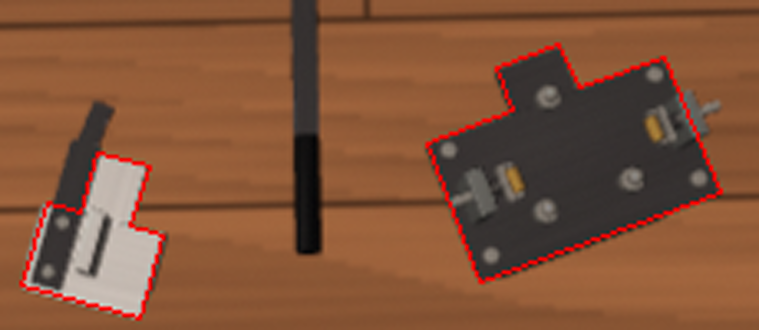

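View pics/sceneov.png

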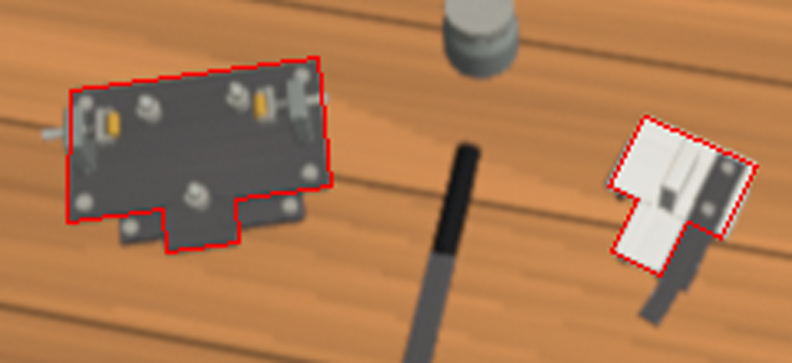

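```bash
python3 - <<'E'
from h import *
from scipy.spatial.transform import Rotation as R
s=state();q=s['tool_rot'];M=R.from_quat([q[1],q[2],q[3],q[0]]).as_matrix();print(M.round(3),s['tool_pos'])
a=np.arctan2(M[1,2],M[0,2]);t=-0.287+np.pi/2-a;print(a,(t+np.pi/2)%np.pi-np.pi/2)
E
```

```text
[[ 0.    -0.906  0.423]
 [ 0.     0.423  0.906]
 [-1.    -0.     0.   ]] [0.26440601 0.56630504 0.23132571]
1.1340141316079146 0.149782195186982
```

play_rows(motion=[[-1,[0.028,-0.039,0],0.03],[-1,[0.056,-0.078,0],0.06],[-1,[0.084,-0.117,0],0.09],[-1,[0.112,-0.156,0],0.12],[-1,[0.14,-0.195,0],0.15]])

```text
time: 1.2
tool_pos: [0.4052, 0.3697, 0.2315]
tool_rot: [0.566, -0.424, 0.566, 0.424]
contact_force: [1.3, 0.3, -0.5]
gripper_width: 0.999
```

play_rows(motion=[[-1,[0.028,-0.039,0],0],[-1,[0.056,-0.078,0],0],[-1,[0.084,-0.117,0],0],[-1,[0.112,-0.156,0],0],[-1,[0.133,-0.19,0],0]])

```text
time: 1.7
tool_pos: [0.5386, 0.1791, 0.2316]
tool_rot: [0.567, -0.423, 0.566, 0.423]
contact_force: [-0.5, -0.3, -0.6]
gripper_width: 1.002
```

```bash
python3 - <<'E'
from h import *
s=state();print({k:np.round(s[k],4).tolist() for k in ('time','tool_pos','tool_rot','contact_force','gripper_width','joint_pos')})
im,d=cams.grab_frame('wrist');save('w1',im);print(cams.camera_info('wrist'))
for t in ('fin_top','narrow_end'): print(t,[(np.round(r['at'],4).tolist(),round(r['score'],2)) for r in nets.landmark_of('wrist',t)][:4])
E
```

```text
{'time': 1.7, 'tool_pos': [0.5386, 0.1791, 0.2316], 'tool_rot': [0.5668, -0.4233, 0.5663, 0.4229], 'contact_force': [-0.5454, -0.2878, -0.5675], 'gripper_width': 1.0018, 'joint_pos': [0.1901, -0.0841, 1.7478, -0.0002, 1.4772, -1.0929]}
{'K': array([[297.31863964,   0.        , 257.78054624],
       [  0.        , 297.31863964, 191.95190281],
       [  0.        ,   0.        ,   1.        ]]), 'rvec': array([-2.31040096, -1.71675855, -0.26503174]), 'tvec': array([-0.3215004 , -0.4843185 ,  0.23785427])}
fin_top [([0.6341, 0.374, 0.0611], 0.87), ([0.5354, 0.1786, 0.0602], 0.72), ([0.4252, -0.0043, -0.0009], 0.59)]
narrow_end [([0.6066, 0.1647, 0.0213], 0.73), ([0.7057, 0.3505, 0.0164], 0.66)]
```

View pics/w1.png

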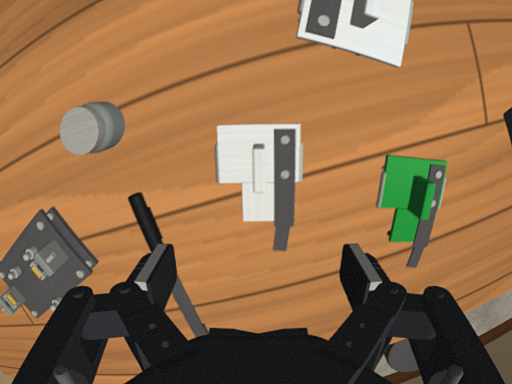

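The wrist view shows the white carrier's fin at about (259,168). It is parallel to the jaw plane and centred between the fingers, so I'm descending.

play_rows(motion=[[-1,[-0.001,0.002,-0.045],0],[-1,[-0.001,0.002,-0.09],0],[-1,[-0.001,0.002,-0.13],0],[-1,[-0.001,0.002,-0.16],0],[-1,[-0.001,0.002,-0.18],0]])

```text
time: 2.35
tool_pos: [0.5338, 0.1843, 0.0482]
tool_rot: [0.565, -0.423, 0.567, 0.425]
contact_force: [0.5, -0.0, 0.2]
gripper_width: 1.0
```

play_rows(motion=[[-1,[0,0,-0.01],0],[-1,[0,0,-0.018],0],[-1,[0,0,-0.018],0]])

```text
time: 2.65
tool_pos: [0.5361, 0.1838, 0.0331]
tool_rot: [0.566, -0.424, 0.566, 0.424]
contact_force: [0.6, 0.3, 1.2]
gripper_width: 0.999
```

play_rows(motion=[[1,[0,0,0],0],[1,[0,0,0],0],[1,[0,0,0],0],[1,[0,0,0],0],[1,[0,0,0],0]])

```text
time: 3.15
tool_pos: [0.5366, 0.1832, 0.0338]
tool_rot: [0.566, -0.424, 0.566, 0.423]
contact_force: [-4.4, 1.8, 8.8]
gripper_width: 0.146
```

play_rows(motion=[[1,[0,0,0],0],[1,[0,0,0],0],[1,[0,0,0],0],[1,[0,0,0],0],[1,[0,0,0],0]])

```text
time: 3.65
tool_pos: [0.5368, 0.1833, 0.0339]
tool_rot: [0.567, -0.424, 0.566, 0.423]
contact_force: [-1.2, -1.3, 6.1]
gripper_width: 0.153
```

play_rows(motion=[[1,[0,0,0.01],0],[1,[0,0,0.03],0],[1,[0,0,0.06],0],[1,[0,0,0.1],0],[1,[0,0,0.14],0]])

```text
time: 4.15
tool_pos: [0.5346, 0.183, 0.1724]
tool_rot: [0.565, -0.423, 0.568, 0.424]
contact_force: [1.6, -0.4, -3.1]
gripper_width: 0.152
```

```bash
python3 - <<'E'
from h import *
s=state();print({k:np.round(s[k],4).tolist() for k in ('time','tool_pos','tool_rot','contact_force','gripper_width','joint_pos','ft_torque')})
im,d=cams.grab_frame('scene');save('s2',im[60:330,200:440].repeat(2,0).repeat(2,1))
w=cloud('scene',d);p=w[(np.linalg.norm(w[...,:2]-[.5375,.18],axis=-1)<.12)&(w[...,2]>.09)&(w[...,2]<.2)&(im.min(-1)>150)]
print(len(p),np.median(p[:,2]));
k=np.abs(p[:,2]-np.median(p[:,2]))<.008;q=p[k];A=np.c_[q[:,:2]-q[:,:2].mean(0),np.ones(len(q))];c=np.linalg.lstsq(A,q[:,2],rcond=None)[0];print(c,q[:,:2].mean(0))
E
```

```text
{'time': 4.15, 'tool_pos': [0.5346, 0.183, 0.1724], 'tool_rot': [0.5649, -0.4227, 0.5677, 0.4242], 'contact_force': [1.5524, -0.363, -3.137], 'gripper_width': 0.152, 'joint_pos': [0.1981, -0.0432, 1.809, 0.0002, 1.3803, -1.086], 'ft_torque': [0.0086, -0.0256, 0.0033]}
834 0.15921313526604014
[-0.00994886  0.00397004  0.15905706] [0.55687178 0.17119477]
```

View pics/s2.png

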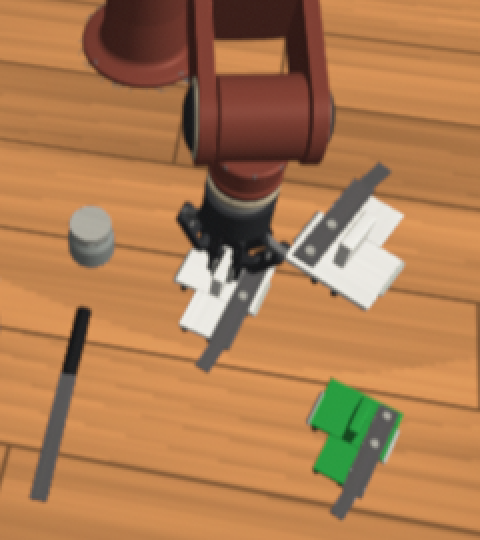

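play_rows(motion=[[1,[0.005,-0.035,0.01],0.06],[1,[0.01,-0.075,0.02],0.12],[1,[0.015,-0.115,0.02],0.18],[1,[0.02,-0.155,0.02],0.24],[1,[0.025,-0.195,0.02],0.3]])

```text
time: 4.7
tool_pos: [0.5604, -0.013, 0.1917]
tool_rot: [0.496, -0.503, 0.496, 0.505]
contact_force: [1.0, 0.6, -4.4]
gripper_width: 0.153
```

play_rows(motion=[[1,[0.006,-0.04,0],0.08],[1,[0.012,-0.08,0],0.16],[1,[0.018,-0.12,0],0.24],[1,[0.023,-0.16,0],0.3],[1,[0.026,-0.189,0],0.326]])

```text
time: 5.2
tool_pos: [0.5865, -0.2028, 0.1914]
tool_rot: [0.408, -0.576, 0.409, 0.578]
contact_force: [0.8, 0.7, -4.2]
gripper_width: 0.15
```

play_rows(motion=[[1,[0,0,0],0],[1,[0,0,0],0],[1,[0,0,0],0]])

```text
time: 5.5
tool_pos: [0.5868, -0.1995, 0.1921]
tool_rot: [0.408, -0.577, 0.408, 0.578]
contact_force: [0.3, -0.1, -4.4]
gripper_width: 0.151
```

```bash
python3 - <<'E'
from h import *
from scipy.spatial.transform import Rotation as R
s=state();print({k:np.round(s[k],4).tolist() for k in ('time','tool_pos','tool_rot','contact_force','gripper_width','joint_pos','ft_torque')})
q=s['tool_rot'];M=R.from_quat([q[1],q[2],q[3],q[0]]).as_matrix();print('tool yaw',np.arctan2(M[1,2],M[0,2])-np.pi/2, M[:,0])
CP=np.array([(-48,-50),(24,-50),(24,-22),(76,-22),(76,22),(24,22),(24,50),(-48,50)])/1000
zt=s['tool_pos'][2]-.0135
for n in ('top','scene','wrist'):
    im,d=cams.grab_frame(n);np.savez(n+'3.npz',im=im,d=d)
    print(n,[(t,[(np.round(r['at'],4).tolist(),round(r['score'],2)) for r in nets.landmark_of(n,t)][:3]) for t in ('carrier','fin_top','narrow_end','jig')])
    if n=='wrist': save('w3',im);continue
    v=im.copy()
    q=np.round(proj(n,place(CP,s['tool_pos'][0]+.0012,s['tool_pos'][1]+.0004,.339,zt))).astype(int);cv2.polylines(v,[q],True,(255,0,0))
    q=np.round(proj(n,place(JIG,.5895,-.2005,.339,.0625))).astype(int);cv2.polylines(v,[q],True,(0,255,0))
    c=q.mean(0).astype(int);save(n+'3',cv2.resize(v[max(0,c[1]-75):c[1]+75,max(0,c[0]-100):c[0]+100],None,fx=4,fy=4,interpolation=cv2.INTER_CUBIC))
E
```

```text
{'time': 5.5, 'tool_pos': [0.5868, -0.1995, 0.1921], 'tool_rot': [0.4083, -0.5765, 0.4082, 0.5781], 'contact_force': [0.2907, -0.1259, -4.4183], 'gripper_width': 0.1515, 'joint_pos': [-0.448, 0.0684, 1.6627, 0.0005, 1.4127, -2.3586], 'ft_torque': [-0.0811, -0.0048, -0.0237]}
tool yaw 0.33979026125128575 [-0.00179829  0.00135916 -0.99999746]
top [('carrier', [([0.3793, 0.3544, 0.0003], 0.89), ([0.5894, -0.1973, 0.1574], 0.57), ([0.6327, 0.378, -0.0005], 0.57)]), ('fin_top', [([0.6306, 0.3764, 0.0589], 0.84), ([0.588, -0.1997, 0.2151], 0.76), ([0.3736, 0.3555, 0.0795], 0.56)]), ('narrow_end', [([0.2833, 0.4044, 0.0206], 0.88), ([0.707, 0.3506, 0.0158], 0.65), ([0.6582, -0.1762, 0.1783], 0.57)]), ('jig', [([0.5914, -0.2025, 0.001], 0.7), ([0.6379, -0.185, 0.1603], 0.37)])]
scene [('carrier', [([0.5866, -0.1989, 0.1633], 0.9), ([0.6357, 0.3755, 0.0044], 0.75), ([0.3724, 0.357, -0.0021], 0.56)]), ('fin_top', [([0.5866, -0.1979, 0.2199], 0.92), ([0.6354, 0.3747, 0.0563], 0.75), ([0.3746, 0.3623, 0.0816], 0.61)]), ('narrow_end', [([0.661, -0.1706, 0.1741], 0.89), ([0.7059, 0.353, 0.0196], 0.74), ([0.2859, 0.4006, 0.0253], 0.67)]), ('jig', [([0.5895, -0.2036, 0.0027], 0.58), ([0.6375, -0.1803, 0.1666], 0.17)])]
wrist [('carrier', [([0.5869, -0.1995, 0.1566], 0.68)]), ('fin_top', [([0.5888, -0.2023, 0.2201], 0.88)]), ('narrow_end', [([0.7063, 0.3489, 0.0151], 0.74), ([0.6606, -0.1765, 0.181], 0.64)]), ('jig', [([0.5721, -0.1545, 0.1715], 0.3), ([0.5898, -0.2022, 0.2169], 0.21)])]
```

View pics/top3.png

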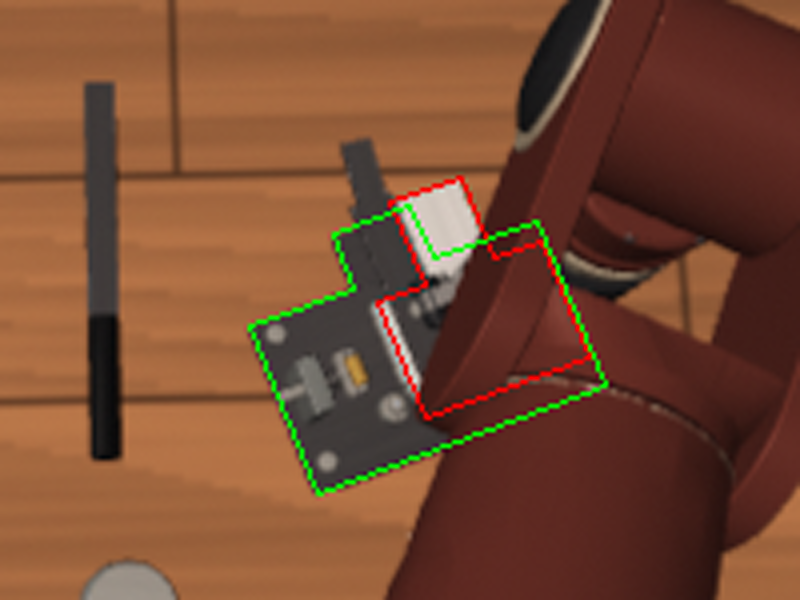

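View pics/scene3.png

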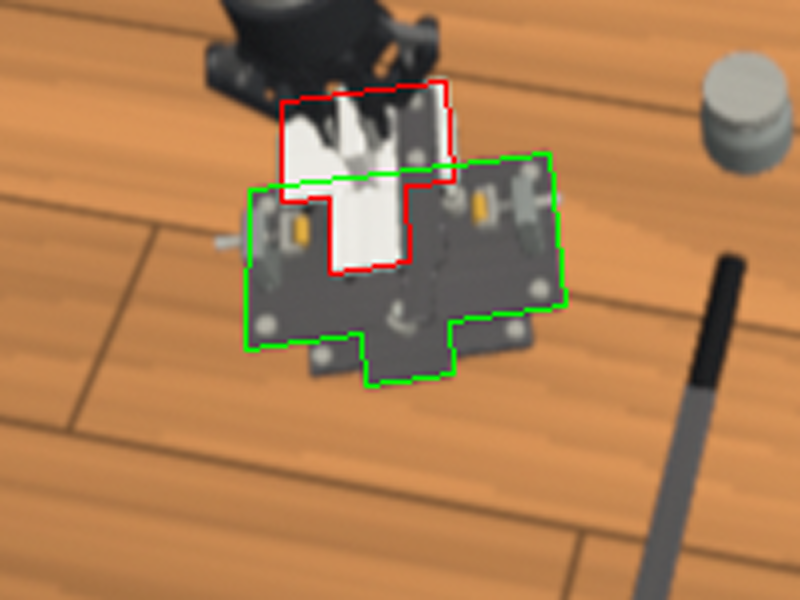

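View pics/w3.png

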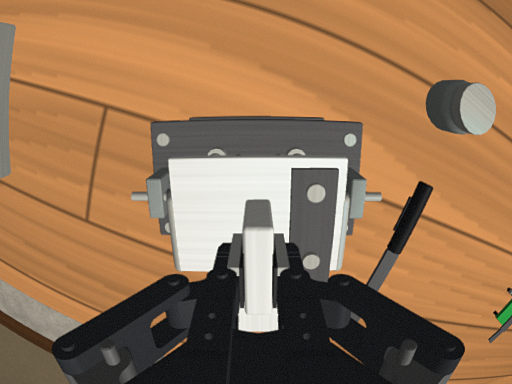

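```bash
cat >> h.py <<'E'
def wcloud(d):
    K,R,t=cam('wrist');v,u=np.mgrid[:d.shape[0],:d.shape[1]].astype(float)
    a=(u-K[0,2])/K[0,0];b=(v-K[1,2])/K[1,1];th=np.hypot(a,b);s=np.where(th>0,np.tan(np.minimum(th,1.5))/np.maximum(th,1e-9),1)
    p=np.stack([a*s*d,b*s*d,d],-1);w=(p-t)@R;w[d<=0]=np.nan;return w
def jf(w,x=.5895,y=-.2005,a=.339):
    c,s=np.cos(a),np.sin(a);q=w-np.array([x,y,0]);return np.stack([q[...,0]*c+q[...,1]*s,-q[...,0]*s+q[...,1]*c,q[...,2]],-1)
E
python3 - <<'E'
from h import *
z=np.load('wrist3.npz');im=z['im'];w=jf(wcloud(z['d']))
for r in (128,140,150,165,175,185,190,200,210,220):
    row=w[r];out=[]
    for c in range(140,375):
        if abs(row[c,2]-row[c-1,2])>.012: out.append((c,(row[c-1]*1000).round(1).tolist(),(row[c]*1000).round(1).tolist()))
    print(r,out[:12])
for c in (180,200,220,275):
    col=w[:,c];print(c,[(r,(col[r-1]*1000).round(1).tolist(),(col[r]*1000).round(1).tolist()) for r in range(105,200) if abs(col[r,2]-col[r-1,2])>.012])
CP=np.array([(-48,-50),(24,-50),(24,-22),(76,-22),(76,22),(24,22),(24,50),(-48,50)])/1000
for n in ('top','scene'):
    z=np.load(n+'3.npz');w=jf(cloud(n,z['d']));m=(np.abs(w[...,2]-.1785)<.008)&(np.abs(w[...,0])<.1)&(np.abs(w[...,1])<.07)
    q=w[m]*1000
    print(n,'z',np.median(q[:,2]),'xmax',np.percentile(q[:,0],[98,99.5]))
    t=q[(q[:,0]>35)&(q[:,0]<70)&(z['im'].min(-1)[m]>120)];print('narrow y',np.percentile(t[:,1],[1,3,97,99]) if len(t) else None)
E
```

```text
128 [(150, [-53.7, -128.2, -0.9], [-58.7, -103.2, 62.0]), (363, [-58.4, 99.5, 62.0], [-53.3, 123.4, -0.2])]
140 [(151, [-39.3, -127.7, -0.4], [-46.9, -103.3, 60.9])]
150 [(152, [-27.2, -127.3, -0.3], [-37.3, -102.3, 62.7]), (210, [-35.5, -46.0, 60.7], [-37.6, -43.0, 73.1]), (303, [-37.6, 39.6, 73.8], [-35.4, 42.5, 61.0]), (361, [-37.0, 98.6, 62.5], [-26.9, 122.4, 0.2])]
165 [(153, [-8.7, -127.7, -0.8], [-22.1, -103.0, 61.5]), (168, [-22.3, -87.6, 63.6], [-47.2, -49.8, 179.0]), (347, [-47.2, 48.9, 179.1], [-21.8, 86.3, 62.4]), (360, [-22.0, 98.9, 62.1], [-8.8, 122.4, 0.7])]
175 [(150, [3.4, -132.4, 0.4], [-20.7, -93.7, 95.9]), (169, [-16.8, -81.6, 81.6], [-41.7, -49.3, 179.9]), (346, [-41.2, 49.1, 178.2], [-19.2, 77.0, 91.4]), (362, [-20.2, 89.8, 94.8], [4.1, 126.9, -1.3])]
185 [(146, [16.4, -139.7, -0.9], [-14.6, -94.3, 106.2]), (170, [-8.1, -80.6, 84.2], [-35.5, -49.7, 178.5]), (346, [-35.5, 49.4, 178.7], [-10.3, 77.5, 92.0]), (366, [-14.9, 89.5, 107.6], [16.5, 133.1, -0.3])]
190 [(147, [22.8, -139.0, -0.7], [-10.2, -93.8, 106.2]), (171, [-8.9, -74.4, 102.0], [-32.7, -49.2, 179.1]),
[... 777 characters left out ...]
98.6, 61.6], [62.8, 122.2, -0.1])]
180 [(121, [-61.3, -89.0, 0.3], [-63.9, -73.0, 60.6]), (156, [-31.3, -74.5, 61.0], [-51.2, -43.8, 173.9])]
200 [(120, [-62.2, -63.3, 11.2], [-64.3, -53.3, 62.4]), (156, [-31.1, -54.5, 62.3], [-51.1, -32.1, 174.7])]
220 [(119, [-62.7, -41.1, 10.9], [-64.6, -34.7, 61.0]), (155, [-33.9, -33.9, 73.7], [-51.0, -21.2, 171.8])]
275 [(116, [-65.0, 19.4, -1.6], [-64.5, 18.7, 10.8]), (155, [-31.7, 16.0, 62.9], [-51.0, 9.7, 172.5])]
top z 179.67000516282835 xmax [94.40118802 98.42663009]
narrow y [-18.15748774 -17.13862787  20.80097117  21.80547532]
scene z 181.04210492163256 xmax [91.29167866 97.83454478]
narrow y [-18.64008235 -18.33151361  18.98167931  20.03346904]
```

The wrist cloud puts the carrier 1.7 mm too far toward the jig's +y, with x within 1 mm and yaw good. I measure h at about 32 mm, so I expect home at TCP z ≈ 0.1125.

play_rows(motion=[[1,[0.001,-0.0015,0],0],[1,[0.001,-0.0015,-0.02],0],[1,[0.001,-0.0015,-0.04],0],[1,[0.001,-0.0015,-0.055],0],[1,[0.001,-0.0015,-0.062],0]])

```text
time: 6.75
tool_pos: [0.5874, -0.2018, 0.129]
tool_rot: [0.408, -0.576, 0.409, 0.578]
contact_force: [0.3, 0.6, -4.7]
gripper_width: 0.152
```

play_rows(motion=[[1,[0,0,0],0],[1,[0,0,0],0]])

```text
time: 6.95
tool_pos: [0.5889, -0.2024, 0.132]
tool_rot: [-0.409, 0.578, -0.408, -0.577]
contact_force: [-0.1, -0.4, -3.3]
gripper_width: 0.152
```

```bash
python3 - <<'E'
from h import *
s=state();print({k:np.round(s[k],4).tolist() for k in ('time','tool_pos','tool_rot','contact_force','ft_torque')})
im,d=cams.grab_frame('wrist');save('w4',im);w=jf(wcloud(d))
for r in (128,150,165,175,185,200,210):
    row=w[r];print(r,[(c,(row[c-1]*1000).round(1).tolist(),(row[c]*1000).round(1).tolist()) for c in range(120,400) if abs(row[c,2]-row[c-1,2])>.009][:10])
im,d=cams.grab_frame('scene');save('s4',cv2.resize(im[150:270,90:250],None,fx=5,fy=5,interpolation=cv2.INTER_CUBIC))
E
```

```text
{'time': 6.95, 'tool_pos': [0.5889, -0.2024, 0.132], 'tool_rot': [-0.4085, 0.5776, -0.4084, -0.5768], 'contact_force': [-0.0735, -0.4432, -3.336], 'ft_torque': [0.0022, 0.0223, 0.0427]}
128 [(126, [-58.9, -133.5, -0.5], [-63.7, -102.6, 62.4])]
150 [(127, [-37.0, -133.3, 1.7], [-46.6, -103.2, 62.5]), (391, [-46.4, 99.9, 61.7], [-36.6, 130.6, -0.2])]
165 [(129, [-21.2, -133.8, -0.6], [-34.7, -102.8, 62.4]), (168, [-34.3, -70.4, 63.7], [-46.4, -51.8, 119.4]), (347, [-45.9, 46.9, 117.4], [-34.0, 64.5, 63.1]), (389, [-34.5, 99.4, 61.7], [-21.1, 130.2, -0.7])]
175 [(130, [-10.9, -133.5, 0.2], [-26.6, -102.8, 62.4]), (169, [-26.4, -70.4, 63.3], [-40.2, -52.3, 117.3]), (346, [-40.1, 46.7, 117.3], [-26.2, 64.4, 62.9]), (388, [-26.7, 98.9, 62.8], [-10.9, 129.9, 0.2])]
185 [(132, [-0.2, -132.8, -0.4], [-18.9, -101.3, 64.1]), (170, [-18.6, -70.2, 63.6], [-34.5, -52.0, 118.0]), (346, [-34.6, 46.9, 118.5], [-18.3, 65.0, 62.9]), (387, [-18.3, 99.4, 62.1], [-0.3, 130.0, 0.3])]
200 [(120, [16.0, -149.2, 0.5], [-20.0, -93.4, 102.9]), (166, [-6.3, -74.8, 63.1], [-25.0, -55.7, 116.8]), (350, [-24.9, 50.8, 116.4], [-5.4, 70.2, 60.8]), (397, [-19.4, 89.8, 101.3], [16.3, 144.6, -0.1])]
210 [(153, [-3.6, -80.8, 78.1], [-14.2, -69.3, 105.2]), (167, [-13.6, -61.0, 103.3], [-19.0, -55.5, 117.4]), (244, [-19.4, -10.7, 117.5], [-26.0, -9.2, 134.5]), (272, [-25.7, 4.5, 133.7], [-19.7, 5.7, 118.1]), (349, [-18.8, 50.7, 116.8], [-14.0, 55.5, 104.4]), (365, [-14.1, 65.6, 105.0], [-3.9, 76.7, 79.0])]
```

View pics/w4.png

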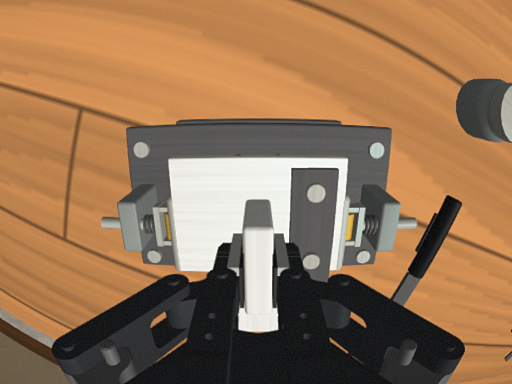

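View pics/s4.png

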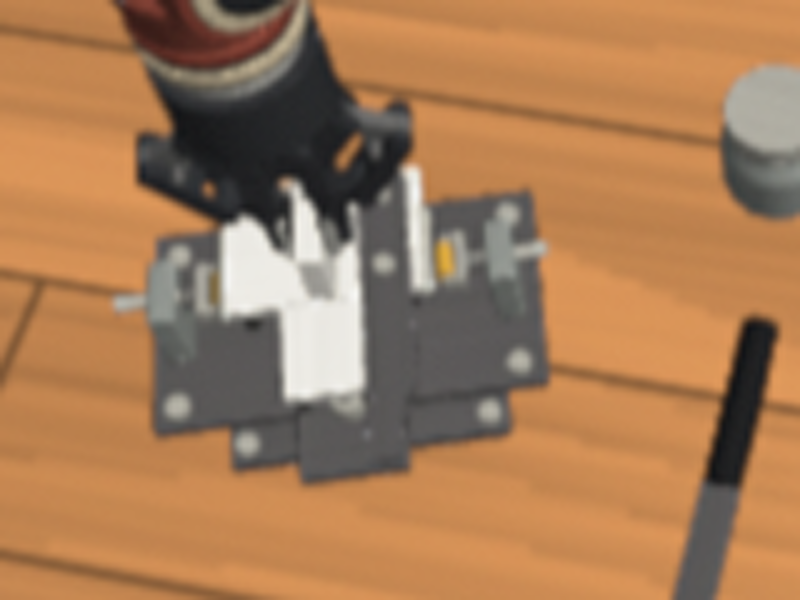

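Carrier centre is at jig-y −2.5 against the jig's −1.75, so I'm correcting by 0.8 mm and then going down slowly.

play_rows(motion=[[1,[0,0.001,-0.002],0],[1,[0,0.001,-0.004],0],[1,[0,0.001,-0.006],0],[1,[0,0.001,-0.007],0],[1,[0,0.001,-0.007],0]])

```text
time: 7.55
tool_pos: [0.5883, -0.2012, 0.1241]
tool_rot: [0.408, -0.577, 0.408, 0.577]
contact_force: [1.4, 0.1, -4.2]
gripper_width: 0.154
```

```bash
cat > m.py <<'E'
from h import *
s=state();print({k:np.round(s[k],4).tolist() for k in ('time','tool_pos','contact_force','ft_torque')})
im,d=cams.grab_frame('wrist');save('w%d'%round(s['time']*100),im);w=jf(wcloud(d))
L=[];
for r in range(172,195,2):
    row=w[r];e=[c for c in range(120,400) if abs(row[c,2]-row[c-1,2])>.009]
    a=[c for c in e if 160<c<180 and row[c,2]>row[c-1,2]]; b=[c for c in e if 335<c<356 and row[c,2]<row[c-1,2]]
    if a and b: L.append((row[a[0],1],row[b[-1]-1,1]))
L=np.array(L)*1000;print('car edges',np.median(L,0),np.median(L))
J=[]
for r in range(140,175,3):
    row=w[r];k=np.where(np.abs(row[:,2]-.062)<.004)[0]
    J.append((row[k[0],1],row[k[-1],1]))
J=np.array(J)*1000;print('jig edges',np.median(J,0),np.median(J,0).mean(), 'car',np.median(L,0).mean())
rx=[];jx=[]
for c in range(180,240,4):
    col=w[:,c]
    k=np.where((col[:,2]>.085)&(np.arange(384)<200))[0]; k2=np.where(np.abs(col[:,2]-.062)<.004)[0]
    rx.append(col[k[0]+1,0]); jx.append(col[k2[0]+1,0])
print('rear x car',np.median(rx)*1000,'jig',np.median(jx)*1000)
m=(np.abs(w[...,0]+.038)<.006)&(w[...,2]>.08)&(np.abs(w[...,1])<.06)
for lo,hi in ((-.045,-.03),(-.01,.01),(.01,.018),(.025,.045)):
    q=m&(w[...,1]>lo)&(w[...,1]<hi);print('z at y',lo,np.median(w[...,2][q])*1000 if q.any() else None)
E
python3 m.py
```

```text
{'time': 7.55, 'tool_pos': [0.5883, -0.2012, 0.1241], 'contact_force': [1.3812, 0.1042, -4.2124], 'ft_torque': [-0.0042, 0.0038, -0.0784]}
car edges [-50.3512122   48.88212343] -0.8978942863602732
jig edges [-102.04720235   99.66408977] -1.1915562933978805 car -0.7345443826726026
rear x car -50.436072055817235 jig -63.84855111015825
z at y -0.045 110.10193110824007
z at y -0.01 109.9383802786802
z at y 0.01 110.05422241582768
z at y 0.025 114.22365474535626
```

Centred within about 0.5 mm and level. Now pressing gently.

play_rows(motion=[[1,[0.0005,0,-0.001],0],[1,[0.0005,0,-0.002],0],[1,[0.0005,0,-0.003],0],[1,[0.0005,0,-0.003],0]])

```text
time: 8.0
tool_pos: [0.5898, -0.2017, 0.1229]
tool_rot: [-0.409, 0.578, -0.408, -0.576]
contact_force: [-0.9, -0.7, 3.2]
gripper_width: 0.151
```

play_rows(motion=[[1,[0,0,-0.001],0],[1,[0,0,-0.002],0],[1,[0,0,-0.002],0]])

```text
time: 8.3
tool_pos: [0.5898, -0.2014, 0.1205]
tool_rot: [-0.409, 0.578, -0.408, -0.576]
contact_force: [0.6, -0.3, 1.8]
gripper_width: 0.155
```

play_rows(motion=[[1,[0,0,-0.001],0],[1,[0,0,-0.002],0],[1,[0,0,-0.002],0]])

```text
time: 8.6
tool_pos: [0.5876, -0.2009, 0.1149]
tool_rot: [0.408, -0.576, 0.409, 0.578]
contact_force: [1.0, -2.5, -6.6]
gripper_width: 0.15
```

The rollers have met the bars and appear to have passed over: the force reversed to a downward pull. Pressing on to home.

play_rows(motion=[[1,[0,0,-0.001],0],[1,[0,0,-0.002],0],[1,[0,0,-0.002],0]])

```text
time: 8.9
tool_pos: [0.5881, -0.2014, 0.1139]
tool_rot: [0.408, -0.577, 0.409, 0.578]
contact_force: [0.5, -3.9, -8.4]
gripper_width: 0.151
```

```bash
python3 m.py
```

```text
{'time': 8.9, 'tool_pos': [0.5881, -0.2014, 0.1139], 'contact_force': [0.5336, -3.906, -8.4359], 'ft_torque': [-0.8121, -0.3291, -0.1416]}
car edges [-50.36597945  48.65711758] -0.9256221008395649
jig edges [-102.35463393   99.31303881] -1.5207975599907186 car -0.8544309352567439
rear x car -50.65479617836248 jig -63.65356049869228
z at y -0.045 99.90988732553271
z at y -0.01 99.6657241489941
z at y 0.01 99.85978740956182
z at y 0.025 103.89182564664053
```

play_rows(motion=[[1,[0,0,-0.001],0],[1,[0,0,-0.001],0],[1,[0,0,-0.001],0]])

```text
time: 9.25
tool_pos: [0.5885, -0.2012, 0.1139]
tool_rot: [0.408, -0.577, 0.409, 0.577]
contact_force: [0.3, -3.2, -8.2]
gripper_width: 0.155
```

play_rows(motion=[[1,[0,0,-0.001],0],[1,[0,0,-0.001],0],[1,[0,0,-0.001],0]])

```text
time: 9.55
tool_pos: [0.5889, -0.2014, 0.1136]
tool_rot: [-0.408, 0.577, -0.409, -0.577]
contact_force: [0.2, -4.4, -7.3]
gripper_width: 0.148
```

play_rows(motion=[[1,[0,0,-0.001],0],[1,[0,0,-0.002],0],[1,[0,0,-0.002],0]])

```text
time: 9.85
tool_pos: [0.5892, -0.2017, 0.1132]
tool_rot: [-0.408, 0.578, -0.409, -0.577]
contact_force: [-4.7, -4.2, 0.8]
gripper_width: 0.151
```

play_rows(motion=[[1,[0,0,-0.001],0],[1,[0,0,-0.002],0],[1,[0,0,-0.002],0]])

```text
time: 10.15
tool_pos: [0.5893, -0.2018, 0.1131]
tool_rot: [-0.408, 0.578, -0.409, -0.577]
contact_force: [-8.1, -2.5, 8.6]
gripper_width: 0.15
```

```bash
python3 m.py
```

```text
{'time': 10.15, 'tool_pos': [0.5893, -0.2018, 0.1131], 'contact_force': [-8.1291, -2.462, 8.5514], 'ft_torque': [-0.4501, 1.4837, -0.1967]}
car edges [-51.15445952  47.96110647] -1.6232295094305833
jig edges [-102.57932648   99.35602484] -1.6116508208372977 car -1.596676521089318
rear x car -49.868609235452055 jig -63.86025478195495
z at y -0.045 99.14793696195456
z at y -0.01 98.86291504581281
z at y 0.01 99.14252432651385
z at y 0.025 102.96247237033789
```

The carrier is now centred to within 0.1 mm of the jig in x and y, and its plate is at 99.1 mm, which is the home height. I'll press a little more to be sure, then relax the arm.

play_rows(motion=[[1,[-0.0005,0,-0.001],0],[1,[-0.001,0,-0.0015],0],[1,[-0.001,0,-0.0015],0]])

```text
time: 10.5
tool_pos: [0.5893, -0.2018, 0.113]
tool_rot: [-0.409, 0.578, -0.408, -0.576]
contact_force: [-6.9, -1.1, 11.8]
gripper_width: 0.153
```

```bash
python3 m.py; python3 - <<'E'
from h import *
im,d=cams.grab_frame('scene');save('s5',cv2.resize(im[150:270,90:250],None,fx=5,fy=5,interpolation=cv2.INTER_CUBIC))
w=jf(cloud('scene',d));m=(im.min(-1)>140)&(abs(w[...,2]-.1)<.007)&(abs(w[...,0])<.08)&(abs(w[...,1])<.05)
q=w[m];c=np.linalg.lstsq(np.c_[q[:,:2],np.ones(len(q))],q[:,2],rcond=None)[0];print('scene plane',c)
E
```

```text
{'time': 10.5, 'tool_pos': [0.5893, -0.2018, 0.113], 'contact_force': [-6.9351, -1.1271, 11.826], 'ft_torque': [-0.2804, 1.4271, -0.2222]}
car edges [-51.27909879  47.83048633] -1.641265175162527
jig edges [-102.4349548    99.17357445] -1.6306901727753456 car -1.724306229982563
rear x car -49.821511423410556 jig -63.86392416917394
z at y -0.045 99.05857878521367
z at y -0.01 98.86322479131603
z at y 0.01 99.11297932171227
z at y 0.025 102.89238676442471
scene plane [-0.00712325  0.00338022  0.09991891]
```

View pics/s5.png

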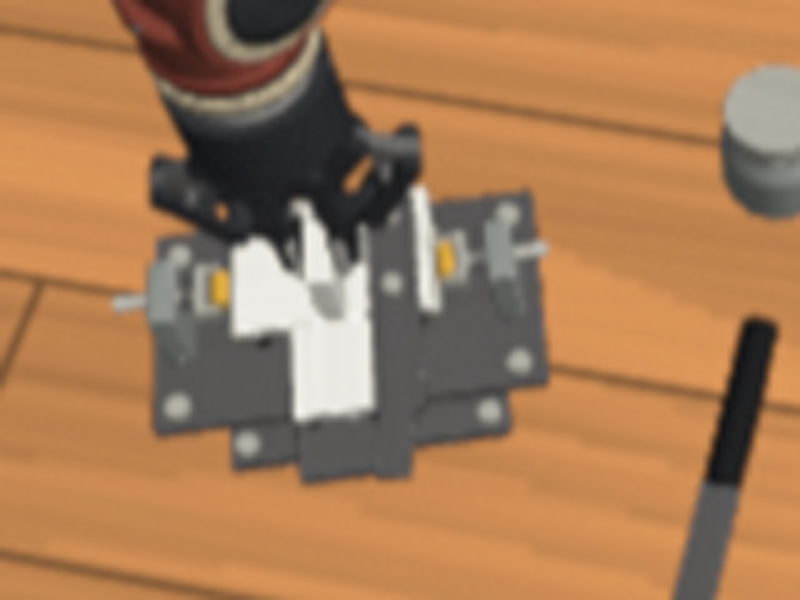

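Both orange rollers, at about (220,288) and (447,260), now overlap the carrier's edge bars. The plate is level. Relaxing the arm before I open the gripper.

play_rows(motion=[[1,[-0.0005,0,0.001],0],[1,[-0.001,0,0.002],0],[1,[-0.001,0,0.003],0],[1,[-0.001,0,0.003],0]])

```text
time: 11.0
tool_pos: [0.5887, -0.2017, 0.113]
tool_rot: [-0.409, 0.579, -0.408, -0.576]
contact_force: [1.7, -2.8, 6.5]
gripper_width: 0.151
```

play_rows(motion=[[-1,[0,0,0.001],0],[-1,[0,0,0.001],0],[-1,[0,0,0.001],0],[-1,[0,0,0.001],0],[-1,[0,0,0.001],0]])

```text
time: 11.5
tool_pos: [0.5866, -0.2009, 0.1113]
tool_rot: [0.408, -0.577, 0.408, 0.578]
contact_force: [-1.5, -0.1, -0.2]
gripper_width: 0.982
```

play_rows(motion=[[-1,[0,0,0],0],[-1,[0,0,0],0],[-1,[0,0,0],0]])

```text
time: 11.8
tool_pos: [0.5869, -0.2012, 0.1118]
tool_rot: [0.408, -0.577, 0.408, 0.577]
contact_force: [0.1, 0.6, 0.1]
gripper_width: 1.001
```

```bash
python3 m.py
```

```text
{'time': 11.8, 'tool_pos': [0.5869, -0.2012, 0.1118], 'contact_force': [0.1033, 0.6197, 0.0612], 'ft_torque': [-0.0383, 0.0246, 0.0123]}
car edges [-51.1115008   48.23787895] -1.4281725722716097
jig edges [-102.57396648   99.38123115] -1.596367662969982 car -1.4368109245674425
rear x car nan jig -63.67939037245084
z at y -0.045 99.00102519123017
z at y -0.01 98.83508474694953
z at y 0.01 99.0512441532513
z at y 0.025 103.01692231885485
```

Still home and level after release. Retreating straight up, then sideways for a clear look.

play_rows(motion=[[-1,[0,0,0.02],0],[-1,[0,0,0.06],0],[-1,[0,0,0.1],0],[-1,[0,0,0.14],0],[-1,[0,0,0.18],0]])

```text
time: 12.35
tool_pos: [0.5867, -0.2011, 0.2935]
tool_rot: [-0.408, 0.577, -0.408, -0.577]
contact_force: [0.5, -0.7, 0.3]
gripper_width: 1.003
```

play_rows(motion=[[-1,[-0.02,0.04,0],0],[-1,[-0.04,0.08,0],0],[-1,[-0.06,0.12,0],0],[-1,[-0.08,0.16,0],0],[-1,[-0.08,0.18,0],0]])

```text
time: 12.85
tool_pos: [0.5052, -0.0187, 0.2922]
tool_rot: [-0.408, 0.578, -0.408, -0.577]
contact_force: [0.7, -0.7, -0.2]
gripper_width: 0.997
```

```bash
python3 - <<'E'
from h import *
print(np.round(state()['tool_pos'],3),state()['time'])
for n in ('top','scene'):
    im,d=cams.grab_frame(n);w=jf(cloud(n,d))
    m=(im.min(-1)>140)&(abs(w[...,2]-.1)<.007)&(abs(w[...,0])<.08)&(abs(w[...,1])<.05)
    q=w[m];c=np.linalg.lstsq(np.c_[q[:,:2],np.ones(len(q))],q[:,2],rcond=None)[0];print(n,len(q),'plane',c)
    for t in ('file','tin','carrier'): print(t,[(np.round(r['at'],3).tolist(),round(r['score'],2)) for r in nets.landmark_of(n,t)][:3])
    x0,x1,y0,y1=(290,420,110,215) if n=='top' else (90,250,150,270)
    save(n+'6',cv2.resize(im[y0:y1,x0:x1],None,fx=4.9,fy=4.9,interpolation=cv2.INTER_CUBIC))
E
```

```text
[ 0.505 -0.019  0.292] 12.85
top 171 plane [-0.00851279  0.01585636  0.09881725]
file []
tin [([0.425, -0.002, -0.002], 0.75)]
carrier [([0.38, 0.357, 0.002], 0.96), ([0.635, 0.375, 0.0], 0.7)]
scene 879 plane [-0.00469596  0.00204887  0.099858  ]
file [([0.628, 0.004, -0.001], 0.65)]
tin [([0.424, -0.005, -0.002], 0.74)]
carrier [([0.588, -0.204, 0.081], 0.84), ([0.377, 0.355, -0.001], 0.67), ([0.638, 0.378, 0.009], 0.66)]
```

View pics/top6.png

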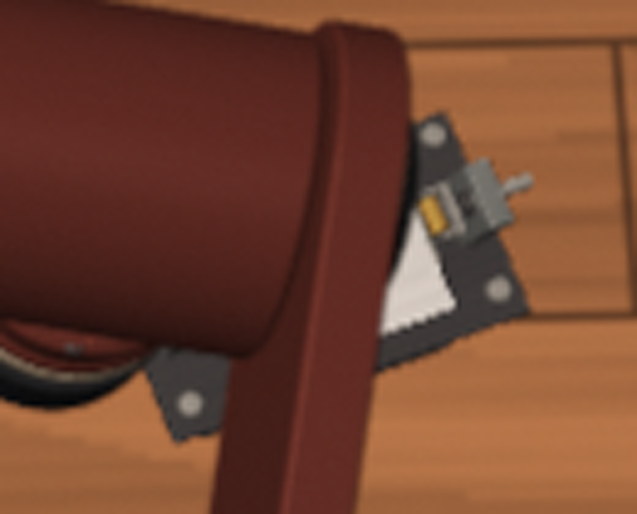

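View pics/scene6.png

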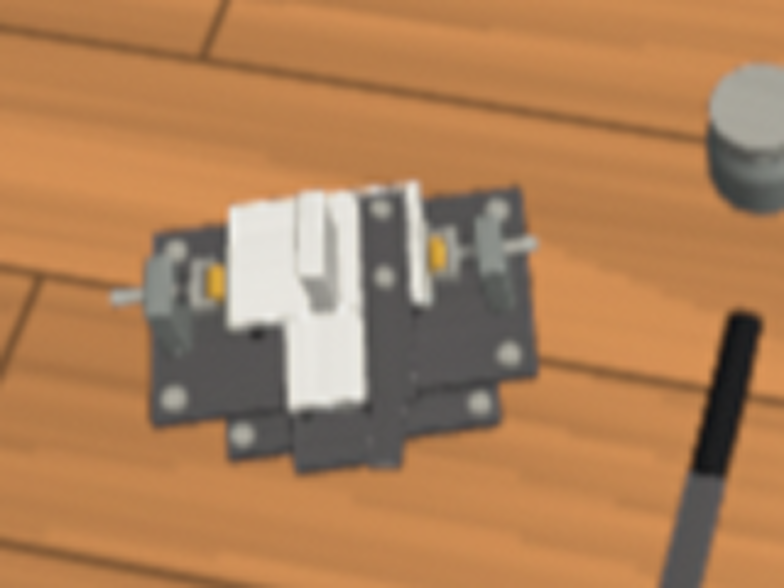

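Both rollers sit over the carrier's bars, the plate is level and at home height, and the file and jar have not moved. Handing in.

```bash
python3 - <<'E'
from h import *
print(workorder.job_done())
E
```

```text
the job is handed in; nothing more can be done
None
```

The small white carrier is on the jig's three balls, narrow end over the single ball, with both rollers snapped over its edge bars. The gripper has let go and is clear. I handed the job in at about 13 s of the 58 s allowed.

- **Pressing:** I measured the head height h at about 32 mm. The rollers met the bars at the expected height and passed over them. I then pressed the carrier home with at most about 12 N read at the wrist.
- **Fit after release:** the plate top was at 99.0 mm by the wrist camera, against about 99.2 mm expected. Side to side it was within 0.2 mm of the jig's centre. Front to back I could only check before letting go, and it was then within 0.2 mm.
- **Level:** the last scene picture shows a tilt of about 0.005 rad. It also shows both rollers over the bars.
- **File and jar:** the scene camera still finds both within about 2 mm of where they were, which is within its error.

**Checks that failed or disagreed:**
- In the last top picture the arm hid most of the jig. The network missed the file, and the plane fit there gave about 0.016 rad from few points.
- The scene camera reads heights about 1 mm higher than the wrist camera.

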